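Seat the dispenser's catch tray and hold its flap at the pointer

ROBOT

A 6-joint arm with a two-finger parallel gripper is mounted at the origin on the work surface. World frame = base frame: x ahead of the robot, y to its left, z up, the work surface at z = 0. Lengths are in m, angles in degrees, forces in N, time in s.
With the tool pointing down it reaches from about 0.375 to 0.9 m from the base axis. Payload 3.1 kg.
Tool frame: the origin (TCP) lies on the centre line of the jaws, within the pads' length; the fingertips stand 25 mm ahead of it and the grasp point (between the pads) lies 6 mm ahead of it; z points along the fingers, y is the line along which they close (so a half turn about z gives the same grasp; the last joint's range is limited). The gripper opens to 87 mm and grips with 3 to 60 N. Pads are 19 mm wide; open, the fingers measure 117 mm over their backs; the gripper's body (75 mm by 190 mm) begins 51 mm behind the grasp point.
Start: joints at [60.132, 30.224, 82.088, -0, 67.689, -10.227], TCP at [0.21, 0.589, 0.224] pointing down, gripper open.
Joint ranges: [-176.69, 176.69], [-43.24, 126.21], [12.49, 139.97], [-82, 262], [0, 151.66], [-163.58, 163.58]. Speed limits (degrees/s): [159.86, 159.86, 180, 180, 180, 180].

INTERFACE

Orientations are given as a 3x3 rotation matrix whose columns are the frame's x, y, z axes.
In Python, from rig import bot, cams, models gives the robot as it stands. The module is installed in compiled form; this text tells all that it offers.
- The arm moves only by the shell command python3 -m handwheel 'ROWS' [OPENING]. ROWS is JSON, a list of rows, each a list of 6 numbers: the shift along the world's x, y, z each as a share of 1 m, from -1 to 1, then the turn, a rotation vector about the world's x, y, z each as a share of 2 rad, from -1 to 1. In form: [[dx, dy, dz, wx, wy, wz], ...]. A call has exactly 8 rows; each row is the pose to reach, as a shift and turn from the pose commanded when the call began; what a row does not reach only later rows make up. A row lasts 1/12 s, in which the tool goes at most 41.7 mm and 7.16 degrees, less where a joint would pass 70% of its speed; a pose out of reach is approached as far as the arm can. A call with a number of a shift or a turn outside -1 to 1 is refused whole. A call with a gripper value outside its range is refused whole. OPENING is the opening, from -1 (shut) to 1 (fully open), so that 0 is half open, set as the call begins (- or left out, the last holds). The fingers move at their own pace and stop on an object; the grip force is fixed at half the most. Time passes only in rows, so rows that repeat a pose let the fingers close, or fill a call up. It gives the time, the measured TCP pose, the force, the opening and the grip force at its end, in the units of the state.
- bot.read_state(): the state, without advancing time (a new reading comes with each control period).
- cams.capture(name): name is "scene" or "top" or "wrist"; returns (picture, depth): 480x640x3 uint8, blue, green, red; 480x640 float32, m along the optical axis (not along the pixel's ray), 0 where there is no reading.
- cams.calibration(name): a dict with "mtx" (3x3 intrinsics, pixels), "dist_coeffs" ([k1, k2, p1, p2, k3] as OpenCV has them; the pictures are not rectified), "R" (3x3) and "t" (3): a world point X has camera coordinates R X + t; the wrist camera has in their place "tool_from_camera" (4x4, takes a point from camera to tool coordinates, whose origin is the TCP and whose axes are the flange's). Camera axes: x right, y down, z forward; pixel columns grow to the right and rows downward; lengths in m; the calibration is good to about 2 mm. A picture is of the moment at which its call begins: read the wrist's pose just before it. calibration takes no time and is no camera call.
- bot.hand_in(): hands the job in; it is judged then, once.
Trained networks look in the newest picture that a camera, given by its name, has taken for a name from the list of things; names that differ only in an ending like _2 or _b are one class to them, and where a whole thing is asked for, a point or a joint stands for the part that bears it (a point fixed in the world has none). Each returns a list of dicts, best first, with "conf" (0 to 1); they miss things now and then, are a little off and sometimes report something else, mostly with a low value. They report only what shows in the picture. A call takes as long as a camera call. They do not tell look-alikes from the thing itself.
- models.spot_in(query, camera): "position" ([column, row] in pixels, amid what is visible of it).
- models.tip_of(query, camera): "position" ([column, row] in pixels: a listed point, or the origin of a listed thing).
The state is a dict: "time_s": time; "joint_positions": joint angles; "qvel": joint speeds; "tau": joint torques, N m; "position": TCP position; "tcp_rot": TCP orientation; "force": force on the tool from outside, world axes, zero at the start; "moment": the same for the moment, N m; "opening": opening from 0.0 (shut) to 1.0 (fully open); "grasp_force": force on a finger pad.
Only numpy, scipy, OpenCV 4.12 (cv2) and the standard library are available. Lean on these libraries where they do the work, as an engineer would, in place of code of your own. Each camera call takes 0.05 s, during which the arm holds its last target. There are 200 camera calls.

TASK

Get the clip dispenser ready for a refill: put the catch tray (the grey tray with the bar across it and a hole at each end) fully home on the two pegs of the dispenser's deck and let go of it, with the flap still shut. Then lift the dispenser's flap by its pull bar until it lies level with the pointer arm at its side, and finish while still holding the flap there in the gripper; do not shift the pointer, and leave the other things on the bench where they are.

Things in the scene. Friction and masses are not known exactly. Their poses are not given: they have to be found in the camera images.
- tray: the catch tray, loose, about 0.4 kg: grey flange plate 100 (x) x 200 (y) x 8 mm with a 14 mm through hole at each end, 85 mm either side of the centre along y; walls to 48 mm height around 100 x 136 mm; a square steel bar crosses over the middle along y. Origin at the centre of its underside. It fits either way round
- tray_bar (a point): centre of the tray's carrying bar, 100 mm above the tray's underside; the bar is 14 mm wide (along the tray's x), 12 mm high and 118 mm long between its end posts (along the tray's y); free space all around it
- seat (a point): point on the dispenser's deck midway between its pegs, where the tray's origin comes to lie. z up, y through the pegs, x from the deck to the hopper behind it. The deck is 20 mm above the bench, 215 mm wide (y), its front edge 60 mm before this point. The dispenser is fixed, but its place and yaw vary
- peg_tip (a point): tip of the deck's peg on the +y side, 85 mm from the seat point; the other peg stands 85 mm to the -y side. Pegs are 10 mm thick and 24 mm high above the deck, tapered over the top 6 mm to 4 mm
- flap_bar (a point): centre of the flap's pull bar: round steel, 12 mm thick, 160 mm long along y (the hinge line), on two end arms, 65 mm ahead of the flap plate's edge, 195 mm from the hinge; when shut 112 mm above the bench, 105 mm behind the seat point. x points from bar to hinge; axes turn with the flap. The bar can turn between the fingers, so the gripper may stay pointing down
- flap_hinge (a point): middle of the flap's hinge line, 112 mm above the bench at the back of the grey hopper box (215 mm wide, 104 mm high, from 160 to 310 mm behind the seat point); y is the hinge line; the axes turn with the flap
- flap (a joint): angle of the flap (aluminium plate 135 x 205 mm, about 0.4 kg): 0 shut (level), grows as the bar is lifted up and back, to 1.3 rad at the stop. It does not stay by itself: it falls shut when let go
- pointer (a joint): angle of the pointer arm, in the same sense as the flap's: the flap lies level with (parallel to) the pointer when both read the same. Between 0.45 and 0.85 rad. The stiff pointer stays where it was set and is not to be moved
- pointer_tip (a point): tip of the pointer arm: flat steel, 12 mm high, 6 mm thick, diamond-shaped end, 200 mm long, turning about the flap's hinge line, 128 mm to the +y side of the flap's middle; x points from tip to hinge. A thin quarter-circle rod frame of 120 mm radius stands between it and the flap
- bin: the plain grey storage bin without flanges, holes or bar (100 x 150 x 60 mm) with some clips in it; origin under its centre; to be left alone
- carton: closed cardboard carton 110 x 80 x 70 mm; origin under its centre; to be left alone
- reel: small black cable reel, 84 mm across, 60 mm high; origin under its centre; to be left alone
- channel: offcut of U-shaped strut channel, 120 x 41 x 41 mm; origin under its centre; to be left alone
- jar: closed jar, 60 mm across, 75 mm high; origin under its centre; to be left alone
- angle: steel angle bracket 50 x 40 x 50 mm, on top of the carton; origin under its centre; to be left alone
Mind the look-alikes: they are no part of the job. What is shaped like the tray but green is not meant.

How it is judged:
By the outcome, as a careful person would: the job done as asked, in the order asked, and still so for the second after the job is handed in, while the arm keeps its last pose, push and grip.
It also fails if it takes over 64 s, if anything falls off the work surface, if the arm or the gripper's body presses on something with over 40 N, if the wrist force passes 120 N, or if a joint passes its speed limit or range.

## Working session

There is one attempt and no reset: what is moved stays moved. The work goes in short steps, Python scripts to look and compute and a shell command to move; the robot and the scene stay as the last step left them, time stands still between calls to the robot, and variables do not carry over. Pictures are saved under pics/ and viewed, at most 10 in all, crops included, and the job is handed in when it is done.

```bash
mkdir -p pics; cat > h.py <<'E'
import numpy as np, cv2
from rig import bot,cams,models
def cam(name):
    c=cams.calibration(name); K=np.array(c["mtx"]);D=np.array(c["dist_coeffs"])
    if name=="wrist":
        s=bot.read_state(); T=np.eye(4);T[:3,:3]=np.array(s["tcp_rot"]);T[:3,3]=s["position"]
        W=T@np.array(c["tool_from_camera"])
    else:
        W=np.eye(4);R=np.array(c["R"]);W[:3,:3]=R.T;W[:3,3]=-R.T@np.array(c["t"])
    return K,D,W
def ray(C,p):
    K,D,W=C
    u=cv2.undistortPoints(np.array([[p]],float),K,D)[0,0]
    return W[:3,3],W[:3,:3]@np.array([u[0],u[1],1.])
def onz(C,p,z):
    o,d=ray(C,p);return o+d*(z-o[2])/d[2]
def dep(C,p,d):
    o,r=ray(C,p);c,q=int(p[0]),int(p[1]);w=d[max(q-1,0):q+2,max(c-1,0):c+2];w=w[w>0]
    return o+r*np.median(w) if len(w) else None
def proj(C,X):
    K,D,W=C;V=np.linalg.inv(W)
    return cv2.projectPoints(np.array(X,float).reshape(-1,3),cv2.Rodrigues(V[:3,:3])[0],V[:3,3],K,D)[0][:,0]
def cloud(C,d):
    K,D,W=C
    v,u=np.mgrid[0:480,0:640]
    n=cv2.undistortPoints(np.stack([u.ravel(),v.ravel()],1).astype(float)[:,None],K,D)[:,0]
    P=np.c_[n,np.ones(len(n))]*d.ravel()[:,None]
    return (P@W[:3,:3].T+W[:3,3]).reshape(480,640,3)
E
cat > a.py <<'E'
from h import *
np.set_printoptions(precision=3,suppress=True)
for n in ("scene","top"):
    C=cam(n);im,d=cams.capture(n);cv2.imwrite(f"pics/{n}0.png",im);np.save(f"{n}0.npy",d)
    for q in "tray tray_bar seat peg_tip flap_bar flap_hinge pointer_tip".split():
        for r in models.tip_of(q,n)[:3]:
            p=r["position"];print(n,q,round(r["conf"],2),np.round(p),dep(C,p,d))
E
python3 a.py
```

```text
scene tray 0.88 [483. 237.] [0.185 0.307 0.008]
scene tray 0.63 [433. 315.] [0.527 0.314 0.083]
scene tray_bar 0.74 [491. 206.] [0.114 0.29  0.049]
scene tray_bar 0.73 [443. 287.] [0.466 0.304 0.106]
scene seat 0.76 [316. 265.] [0.498 0.01  0.021]
scene seat 0.61 [234. 328.] [0.787 0.003 0.114]
scene peg_tip 0.88 [350. 274.] [0.493 0.097 0.04 ]
scene flap_bar 0.7 [291. 268.] [0.603 0.012 0.117]
scene flap_hinge 0.58 [231. 328.] [0.793 0.001 0.118]
scene pointer_tip 0.57 [328. 265.] [0.652 0.135 0.253]
scene pointer_tip 0.38 [465. 412.] [0.673 0.45  0.052]
top tray 0.93 [221. 351.] [0.196 0.293 0.101]
top tray 0.82 [224. 257.] [0.454 0.299 0.009]
top tray_bar 0.89 [218. 252.] [0.463 0.298 0.108]
top tray_bar 0.64 [216. 162.] [0.719 0.31  0.074]
top tray_bar 0.63 [217. 356.] [0.181 0.304 0.106]
top seat 0.59 [323. 241.] [0.496 0.013 0.018]
top peg_tip 0.69 [294. 242.] [0.491 0.094 0.04 ]
top flap_bar 0.94 [325. 200.] [0.598 0.003 0.119]
top flap_bar 0.3 [321. 132.] [0.788 0.012 0.117]
top flap_bar 0.24 [428. 178.] [ 0.676 -0.297  0.003]
top flap_hinge 0.72 [318. 130.] [0.793 0.018 0.117]
top pointer_tip 0.62 [272. 174.] [0.65  0.134 0.246]
```

View pics/scene0.png

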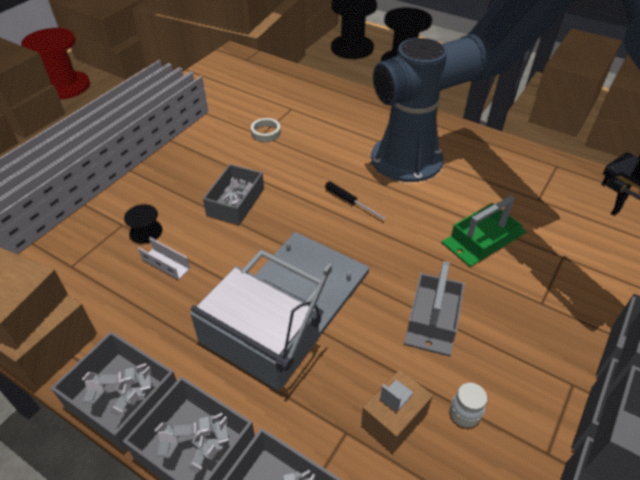

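View pics/top0.png

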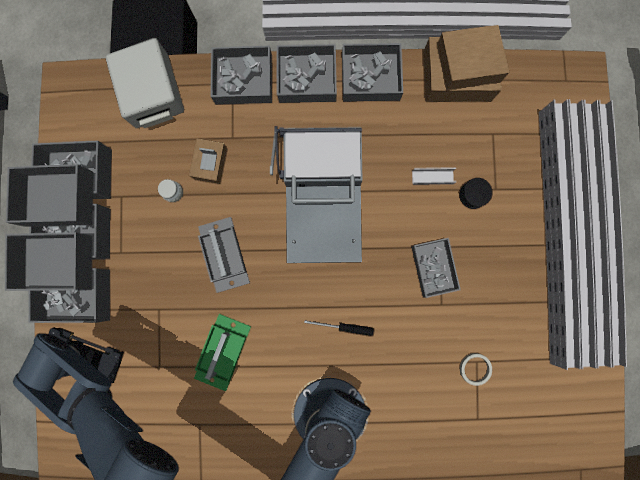

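The scene shows two tray-like things: the green one at top (222,352) / scene (483,237), a look-alike, and the grey one with bar and end holes at top (223,255) / scene (436,312). The bin at top (435,267) has no bar or flanges. The grey tray with the bar fits the description. The dispenser is at top (323,195), with its pegs at about (294,241) and (352,241). I'll confirm in a crop and fit the poses.

```bash
cat > b.py <<'E'
from h import *
np.set_printoptions(precision=4,suppress=True)
s=bot.read_state();print(s["time_s"],np.array(s["tcp_rot"]),s["opening"])
im=cv2.imread("pics/top0.png");a=im[205:300,180:265]
b=cv2.imread("pics/scene0.png")[250:365,385:485]
cv2.imwrite("pics/crop1.png",np.hstack([cv2.resize(a,(358,400),interpolation=2),cv2.resize(b,(348,400),interpolation=2)]))
def line(X):
    c=X.mean(0);u,w,v=np.linalg.svd(X-c);t=(X-c)@v[0];return c+v[0]*(t.min()+t.max())/2,v[0],np.ptp(t),len(X)
P={}
for n in ("top","scene"):
    X=P[n]=cloud(cam(n),np.load(n+"0.npy"));x,y,z=X[...,0],X[...,1],X[...,2]
    box=lambda a,b,c,d,e,f:X[(x>a)&(x<b)&(y>c)&(y<d)&(z>e)&(z<f)]
    for nm,B in dict(bar=(.36,.56,.2,.4,.09,.13),flapbar=(.56,.63,-.1,.12,.1,.13),deckfront=(.40,.56,-.15,.15,.012,.028),flange=(.3,.65,.2,.4,.004,.014)).items():
        q=box(*B)
        if len(q)>5:print(n,nm,*line(q))
    q=box(.55,.85,.11,.16,.12,.4)   # pointer + frame
    print(n,"pointer pts",len(q)); 
    q=box(.63,.85,-.12,.1,.1,.125);print("plate ext",q.min(0),q.max(0),q.mean(0))
    r=box(.40,.56,-.15,.15,.012,.028);
    print("deck hull rect",cv2.minAreaRect(r[:,:2].astype(np.float32)))
E
python3 b.py
```

```text
0.8 [[-0.9418  0.3361  0.    ]
 [ 0.3361  0.9418  0.0001]
 [ 0.      0.0001 -1.    ]] 1.0015426525494149
top bar [0.4628 0.2993 0.1062] [-0.9672 -0.2539  0.0032] 0.13106995480585676 245
top flapbar [0.603  0.0088 0.1171] [-0.0049  1.      0.0003] 0.16964621497381896 363
top deckfront [0.4968 0.0082 0.0204] [-0.0028 -1.     -0.0011] 0.27855140630907493 3140
top flange [0.4755 0.3008 0.0076] [-0.9996 -0.0294  0.0004] 0.3535160440063511 2664
top pointer pts 236
plate ext [ 0.6305 -0.0997  0.1001] [0.8043 0.0999 0.1249] [0.7274 0.0008 0.1126]
deck hull rect ((0.48914244771003723, 0.008276671171188354), (0.2786633372306824, 0.1416410654783249), 89.99213409423828)
scene bar [0.4649 0.2997 0.1057] [ 0.9636  0.2656 -0.0292] 0.13398432167731797 363
scene flapbar [0.604  0.0094 0.116 ] [ 0.0254 -0.9997  0.0008] 0.17113553908492657 448
scene deckfront [0.4942 0.0106 0.0201] [-0.0477 -0.9989  0.0012] 0.21997909059883933 3117
scene flange [0.473  0.3051 0.008 ] [ 0.9875  0.1578 -0.0011] 0.3637149261422265 2328
scene pointer pts 858
plate ext [ 0.6303 -0.1006  0.1001] [0.8059 0.1    0.1228] [0.7355 0.0031 0.112 ]
deck hull rect ((0.4961877167224884, 0.010173015296459198), (0.21712881326675415, 0.128104567527771), 89.71640014648438)
```

View pics/crop1.png

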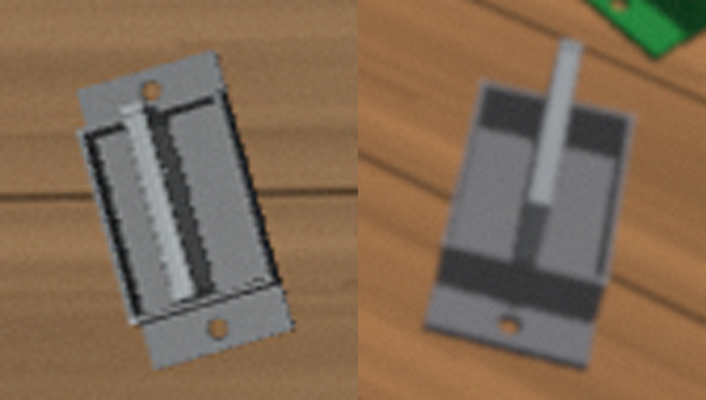

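Confirmed: the grey tray has a bar, a hole at each end (top (205,226) and (232,283)) and is not green. The bar runs at about 15° from world x, centred at (0.463, 0.2995). I'll move above it.

```bash
python3 -m handwheel '[[0.025,-0.028,0.0,0,0,0.03],[0.05,-0.057,0.01,0,0,0.06],[0.075,-0.085,0.01,0,0,0.09],[0.1,-0.114,0.02,0,0,0.12],[0.125,-0.142,0.02,0,0,0.15],[0.15,-0.171,0.02,0,0,0.18],[0.175,-0.2,0.02,0,0,0.21],[0.2,-0.228,0.02,0,0,0.24]]' 1
python3 -m handwheel '[[0.02,-0.02,0,0,0,0.03],[0.04,-0.045,0,0,0,0.06],[0.0535,-0.0615,0,0,0,0.065],[0.0535,-0.0615,0,0,0,0.065],[0.0535,-0.0615,0,0,0,0.065],[0.0535,-0.0615,0,0,0,0.065],[0.0535,-0.0615,0,0,0,0.065],[0.0535,-0.0615,0,0,0,0.065]]'
cat > c.py <<'E'
from h import *
import sys
np.set_printoptions(precision=4,suppress=True)
C=cam("wrist");im,d=cams.capture("wrist");cv2.imwrite("pics/w1.png",im)
X=cloud(C,d);x,y,z=X[...,0],X[...,1],X[...,2]
print(C[2][:3,3])
q=X[(x>.37)&(x<.56)&(y>.2)&(y<.4)&(z>.092)&(z<.115)]
print(len(q),q.mean(0),cv2.minAreaRect(q[:,:2].astype(np.float32)),np.median(q[:,2]))
for n in ("tray","tray_bar"):
    for r in models.tip_of(n,"wrist")[:2]: print(n,r["conf"],r["position"],onz(C,r["position"],.1 if n=="tray_bar" else 0))
E
python3 c.py
```

```text
time_s: 1.47
position: [0.411, 0.3591, 0.2445]
tcp_rot: [[-0.99, -0.14, 0.0], [-0.14, 0.99, 0.0], [-0.0, 0.0, -1.0]]
force: [0.8, 0.8, -0.6]
opening: 1.001
grasp_force: 0.0
time_s: 2.13
position: [0.4626, 0.3001, 0.2442]
tcp_rot: [[-0.964, -0.266, -0.0], [-0.266, 0.964, 0.0], [0.0, 0.0, -1.0]]
force: [0.5, 0.1, 0.8]
opening: 0.998
grasp_force: 0.0
[0.3813 0.2768 0.4053]
2338 [0.4582 0.2967 0.1064] ((0.4628590941429138, 0.2979177236557007), (0.13017535209655762, 0.013853730633854866), 15.512907028198242) 0.10654693420491393
tray 0.83 [319.3, 197.9] [0.4616 0.3033 0.    ]
tray_bar 0.57 [313.6, 220.7] [0.463  0.2974 0.1   ]
tray_bar 0.46 [110.9, 183.6] [0.4774 0.1207 0.1   ]
```

```bash
python3 -m handwheel '[[0,-0.002,-0.03,0,0,0],[0,-0.002,-0.06,0,0,0],[0,-0.002,-0.09,0,0,0],[0,-0.002,-0.115,0,0,0],[0,-0.002,-0.13,0,0,0],[0,-0.002,-0.138,0,0,0],[0,-0.002,-0.138,0,0,0],[0,-0.002,-0.138,0,0,0]]'
python3 -m handwheel '[[0,0,0,0,0,0],[0,0,0,0,0,0],[0,0,0,0,0,0],[0,0,0,0,0,0],[0,0,0,0,0,0],[0,0,0,0,0,0],[0,0,0,0,0,0],[0,0,0,0,0,0]]' -1
python3 -m handwheel '[[0,0,0.01,0,0,0],[0,0,0.03,0,0,0],[0,0,0.05,0,0,0],[0,0,0.07,0,0,0],[0,0,0.09,0,0,0],[0,0,0.1,0,0,0],[0,0,0.1,0,0,0],[0,0,0.1,0,0,0]]'
```

```text
time_s: 2.95
position: [0.4638, 0.2975, 0.1064]
tcp_rot: [[-0.964, -0.264, 0.0], [-0.264, 0.964, 0.0], [-0.0, 0.0, -1.0]]
force: [-0.5, -0.2, 0.8]
opening: 1.0
grasp_force: 0.0
time_s: 3.62
position: [0.4635, 0.2971, 0.1062]
tcp_rot: [[-0.965, -0.264, 0.0], [-0.264, 0.965, -0.0], [-0.0, -0.0, -1.0]]
force: [0.2, -0.1, 0.1]
opening: 0.481
grasp_force: 0.0
time_s: 4.28
position: [0.4636, 0.2971, 0.2065]
tcp_rot: [[-0.965, -0.264, 0.001], [-0.264, 0.965, 0.0], [-0.001, 0.0, -1.0]]
force: [-0.3, -0.5, -0.5]
opening: 0.007
grasp_force: 0.0
```

The fingers were still closing when I lifted, so the grasp missed. I'll reopen, look again and retry.

```bash
for i in 1; do python3 -m handwheel '[[0,0,0.03,0,0,0],[0,0,0.04,0,0,0],[0,0,0.04,0,0,0],[0,0,0.04,0,0,0],[0,0,0.04,0,0,0],[0,0,0.04,0,0,0],[0,0,0.04,0,0,0],[0,0,0.04,0,0,0]]' 0.2; done; python3 c.py
```

```text
time_s: 4.95
position: [0.4631, 0.297, 0.2453]
tcp_rot: [[-0.965, -0.264, -0.002], [-0.264, 0.965, -0.001], [0.002, -0.0, -1.0]]
force: [0.6, -0.2, -0.1]
opening: 0.528
grasp_force: 0.0
[0.382  0.2739 0.4065]
2305 [0.4581 0.2966 0.1065] ((0.4628124237060547, 0.2978760898113251), (0.13009990751743317, 0.01389058493077755), 15.115302085876465) 0.10658823769390241
tray 0.82 [319.3, 200.2] [0.4647 0.3007 0.    ]
tray_bar 0.69 [316.5, 219.1] [0.4616 0.2963 0.1   ]
```

Tray undisturbed. Descend, close with two calls, then lift.

```bash
python3 -m handwheel '[[0,0,-0.03,0,0,0],[0,0,-0.06,0,0,0],[0,0,-0.09,0,0,0],[0,0.001,-0.12,0,0,0],[0,0.001,-0.135,0,0,0],[0,0.001,-0.14,0,0,0],[0,0.001,-0.14,0,0,0],[0,0.001,-0.14,0,0,0]]'
python3 -m handwheel '[[0,0,0,0,0,0],[0,0,0,0,0,0],[0,0,0,0,0,0],[0,0,0,0,0,0],[0,0,0,0,0,0],[0,0,0,0,0,0],[0,0,0,0,0,0],[0,0,0,0,0,0]]' -1
python3 -m handwheel '[[0,0,0,0,0,0],[0,0,0,0,0,0],[0,0,0,0,0,0],[0,0,0,0,0,0],[0,0,0,0,0,0],[0,0,0,0,0,0],[0,0,0,0,0,0],[0,0,0,0,0,0]]'
```

```text
time_s: 5.77
position: [0.4642, 0.2984, 0.1067]
tcp_rot: [[-0.965, -0.264, 0.001], [-0.264, 0.965, 0.0], [-0.001, 0.0, -1.0]]
force: [-0.3, 0.2, 0.0]
opening: 0.599
grasp_force: 0.0
time_s: 6.43
position: [0.4635, 0.2986, 0.1063]
tcp_rot: [[-0.965, -0.264, 0.0], [-0.264, 0.965, 0.001], [-0.0, 0.001, -1.0]]
force: [-0.8, 2.7, 0.9]
opening: 0.144
grasp_force: 30.0
time_s: 7.1
position: [0.4636, 0.2984, 0.1063]
tcp_rot: [[-0.965, -0.264, 0.0], [-0.264, 0.965, 0.0], [-0.0, 0.0, -1.0]]
force: [-1.5, 3.2, 4.3]
opening: 0.142
grasp_force: 30.0
```

```bash
python3 -m handwheel '[[0,0,0.02,0,0,0],[0,0,0.04,0,0,0],[0,0,0.06,0,0,0],[0,0,0.08,0,0,0],[0,0,0.1,0,0,0],[0,0,0.12,0,0,0],[0,0,0.14,0,0,0],[0,0,0.14,0,0,0]]'
cat > d.py <<'E'
from h import *
np.set_printoptions(precision=4,suppress=True)
for n in ("top","scene"):
    C=cam(n);im=cv2.imread(f"pics/{n}0.png");X=cloud(C,np.load(n+"0.npy"));x,y,z=X[...,0],X[...,1],X[...,2]
    for sy in (.094,-.076):
        m=(abs(x-.495)<.025)&(abs(y-sy)<.025)&(z>.028)&(z<.06);print(n,sy,m.sum(),X[m].mean(0),X[m].min(0),X[m].max(0))
        v,u=np.nonzero(m);print(u.mean(),v.mean(), "expected tip px",proj(C,[.495,sy,.044]))
a=cv2.imread("pics/top0.png")[225:270,280:370];b=cv2.imread("pics/scene0.png")[230:330,275:375]
cv2.imwrite("pics/pegs.png",np.vstack([cv2.resize(a,(560,280),interpolation=0),cv2.resize(b,(560,320),interpolation=0)]))
E
python3 d.py
```

```text
time_s: 7.77
position: [0.4653, 0.2978, 0.2486]
tcp_rot: [[-0.964, -0.264, 0.005], [-0.264, 0.964, 0.0], [-0.005, -0.001, -1.0]]
force: [0.4, 0.2, -3.1]
opening: 0.139
grasp_force: 30.0
top 0.094 16 [0.4972 0.0936 0.0384] [0.4872 0.0713 0.0281] [0.5155 0.1114 0.0513]
294.0625 240.3125 expected tip px [[293.8106 240.9201]]
top -0.076 17 [ 0.4943 -0.0721  0.0382] [ 0.4755 -0.0787  0.0285] [ 0.5128 -0.0538  0.0486]
352.70588235294116 240.1764705882353 expected tip px [[354.1572 239.7438]]
scene 0.094 28 [0.4974 0.0958 0.0368] [0.4898 0.0905 0.0293] [0.5036 0.1005 0.0452]
348.07142857142856 275.92857142857144 expected tip px [[348.0464 272.9155]]
scene -0.076 24 [ 0.4963 -0.0743  0.0369] [ 0.4913 -0.0792  0.0286] [ 0.5009 -0.0691  0.0447]
287.5 246.20833333333334 expected tip px [[287.1037 243.6299]]
```

View pics/pegs.png

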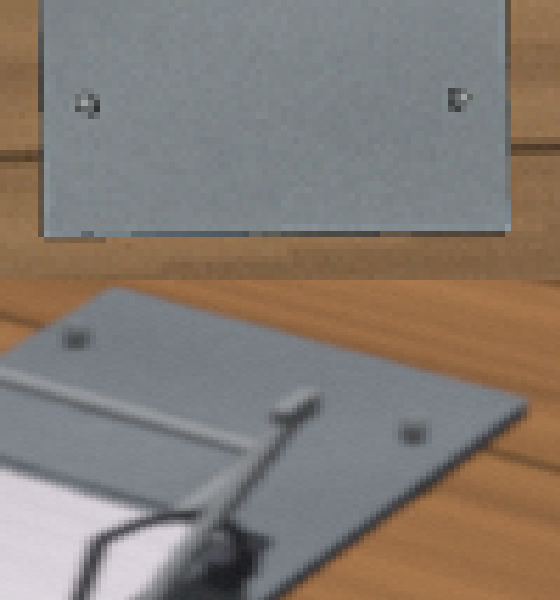

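Both views agree on the pegs: top crop at full-picture pixels (294,241) and (353.5,240.8), which puts the seat near (0.494, 0.010) with yaw near 0. I'll carry the tray over.

```bash
python3 -m handwheel '[[0,-0.01,0,0,0,-0.057],[0,-0.03,0,0,0,-0.114],[0,-0.05,0,0,0,-0.171],[0,-0.07,0,0,0,-0.228],[0.005,-0.09,0,0,0,-0.285],[0.01,-0.11,0,0,0,-0.342],[0.01,-0.13,0,0,0,-0.4],[0.01,-0.15,0,0,0,-0.457]]'
python3 -m handwheel '[[0.005,-0.02,0,0,0,-0.057],[0.01,-0.04,0,0,0,-0.114],[0.015,-0.06,0,0,0,-0.171],[0.02,-0.08,0,0,0,-0.228],[0.02,-0.1,0,0,0,-0.285],[0.0205,-0.12,0,0,0,-0.342],[0.0205,-0.135,0,0,0,-0.4],[0.0205,-0.138,0,0,0,-0.457]]'
python3 -m handwheel '[[0,0,-0.02,0,0,-0.005],[0,0,-0.04,0,0,-0.005],[0,0,-0.05,0,0,-0.005],[0,0,-0.06,0,0,-0.005],[0,0,-0.06,0,0,-0.005],[0,0,-0.06,0,0,-0.005],[0,0,-0.06,0,0,-0.005],[0,0,-0.06,0,0,-0.005]]'
cat > e.py <<'E'
from h import *
import sys
np.set_printoptions(precision=4,suppress=True)
s=bot.read_state();print(s["position"])
C=cam("wrist");im,d=cams.capture("wrist");cv2.imwrite(f"pics/{sys.argv[1]}.png",im)
print("cam",C[2][:3,3])
for n,z in (("peg_tip",.044),("tray_bar",s["position"][2]-.006),("tray",s["position"][2]-.106)):
    for r in models.tip_of(n,"wrist")[:2]: print(n,round(r["conf"],2),r["position"],onz(C,r["position"],z))
E
python3 e.py w2
```

```text
time_s: 8.43
position: [0.4726, 0.1462, 0.2439]
tcp_rot: [[-0.795, 0.607, -0.004], [0.607, 0.795, -0.002], [0.002, -0.004, -1.0]]
force: [0.0, 0.3, -4.1]
opening: 0.143
grasp_force: 30.0
time_s: 9.1
position: [0.4928, 0.0071, 0.2439]
tcp_rot: [[-0.002, 1.0, -0.004], [1.0, 0.002, -0.002], [-0.002, -0.004, -1.0]]
force: [0.9, -0.3, -4.2]
opening: 0.142
grasp_force: 30.0
time_s: 9.77
position: [0.4944, 0.0099, 0.1864]
tcp_rot: [[-0.0, 1.0, 0.001], [1.0, 0.0, -0.001], [-0.001, 0.001, -1.0]]
force: [0.4, 0.5, -4.7]
opening: 0.142
grasp_force: 30.0
[0.4944 0.0099 0.1864]
cam [0.4943 0.0935 0.3474]
peg_tip 0.67 [315.1, 120.8] [0.4944 0.0939 0.044 ]
tray_bar 0.66 [315.8, 291.2] [0.4947 0.0094 0.1804]
tray 0.89 [318.1, 232.8] [0.4967 0.01   0.0804]
```

View pics/w2.png

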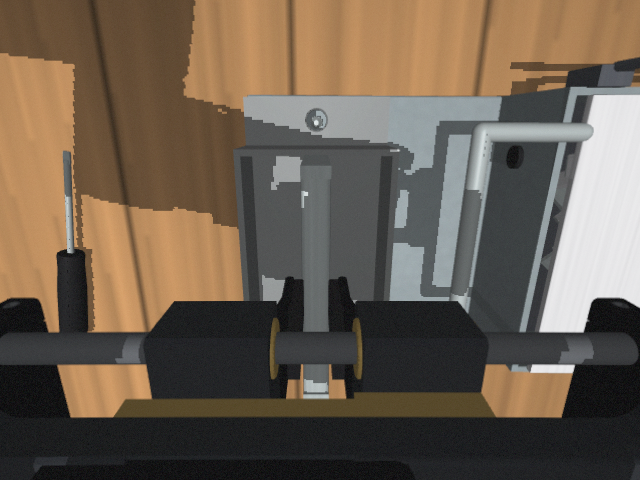

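The wrist view shows the tray over the deck, the hole at (316,119) with the peg tip seen right through it, and the flap bar at (480,200). I'll enlarge the hole.

```bash
python3 - <<'E'
from h import *
im=cv2.imread("pics/w2.png");a=im[100:140,296:336];cv2.imwrite("pics/hole.png",cv2.resize(a,(600,600),interpolation=0))
C=cam("wrist")
print(proj(C,[[.4944,.0949,.0884],[.4944,.0949,.0804],[.4944,.0949,.044],[.4944,.0949,.02]]))
E
```

```text
[[315.1791625  119.52085718]
 [315.16920521 119.57673   ]
 [315.13053192 119.79373487]
 [315.10973867 119.9104103 ]]
```

View pics/hole.png

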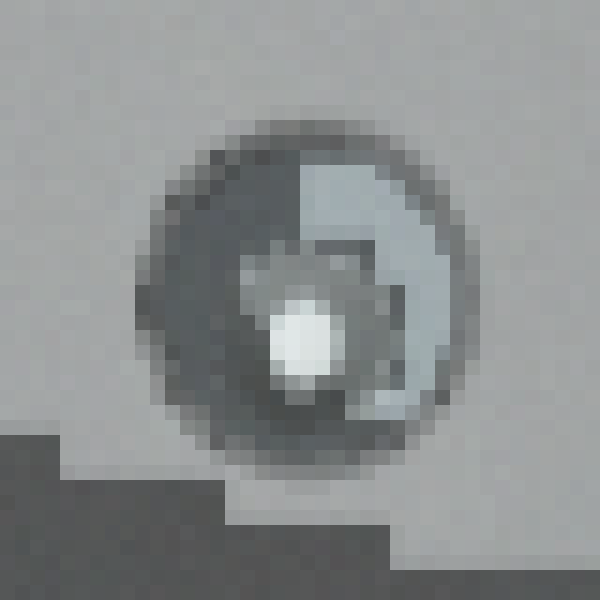

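The peg sits about 0.7 mm to +x and 1 mm to −y of the hole's centre. I'll correct that and lower the tray.

```bash
python3 -m handwheel '[[0.0007,-0.001,-0.01,0,0,0],[0.0007,-0.001,-0.02,0,0,0],[0.0007,-0.001,-0.03,0,0,0],[0.0007,-0.001,-0.035,0,0,0],[0.0007,-0.001,-0.038,0,0,0],[0.0007,-0.001,-0.04,0,0,0],[0.0007,-0.001,-0.042,0,0,0],[0.0007,-0.001,-0.042,0,0,0]]'
python3 -m handwheel '[[0,0,-0.003,0,0,0],[0,0,-0.006,0,0,0],[0,0,-0.009,0,0,0],[0,0,-0.012,0,0,0],[0,0,-0.014,0,0,0],[0,0,-0.015,0,0,0],[0,0,-0.0165,0,0,0],[0,0,-0.0165,0,0,0]]'
python3 - <<'E'
from h import *
s=bot.read_state();print(s["position"],s["force"],s["moment"])
for n in("top","scene"):
    im,d=cams.capture(n);cv2.imwrite(f"pics/{n}1.png",im)
E
```

```text
time_s: 10.63
position: [0.4949, 0.0091, 0.1441]
tcp_rot: [[-0.0, 1.0, 0.0], [1.0, 0.0, -0.0], [-0.0, 0.0, -1.0]]
force: [0.1, -0.3, -3.8]
opening: 0.142
grasp_force: 30.0
time_s: 11.3
position: [0.4947, 0.0092, 0.1274]
tcp_rot: [[-0.0, 1.0, -0.0], [1.0, 0.0, 0.0], [0.0, -0.0, -1.0]]
force: [0.6, 0.5, -4.0]
opening: 0.144
grasp_force: 30.0
[0.49469155 0.0091526  0.12741104] [ 0.55647104  0.49638316 -4.03936296] [-0.10054511  0.04324326  0.00182492]
```

```bash
python3 -m handwheel '[[0,0,-0.0005,0,0,0],[0,0,-0.001,0,0,0],[0,0,-0.0015,0,0,0],[0,0,-0.002,0,0,0],[0,0,-0.002,0,0,0],[0,0,-0.002,0,0,0],[0,0,-0.002,0,0,0],[0,0,-0.002,0,0,0]]'
```

```text
time_s: 12.07
position: [0.495, 0.0091, 0.126]
tcp_rot: [[-0.0, 1.0, 0.001], [1.0, 0.0, -0.0], [-0.0, 0.001, -1.0]]
force: [-0.3, 0.8, 1.7]
opening: 0.145
grasp_force: 30.0
```

The tray is on the deck: force is up and z stopped at 0.126. I'll release, lift and check.

```bash
python3 -m handwheel '[[0,0,0,0,0,0],[0,0,0,0,0,0],[0,0,0,0,0,0],[0,0,0,0,0,0],[0,0,0,0,0,0],[0,0,0,0,0,0],[0,0,0,0,0,0],[0,0,0,0,0,0]]' 0.2
python3 -m handwheel '[[0,0,0.02,0,0,0],[0,0,0.04,0,0,0],[0,0,0.06,0,0,0],[0,0,0.08,0,0,0],[0,0,0.09,0,0,0],[0,0,0.1,0,0,0],[0,0,0.1,0,0,0],[0,0,0.1,0,0,0]]'
cat > f.py <<'E'
from h import *
np.set_printoptions(precision=4,suppress=True)
C=cam("wrist");im,d=cams.capture("wrist");cv2.imwrite("pics/w3.png",im)
X=cloud(C,d);x,y,z=X[...,0],X[...,1],X[...,2]
def rep(nm,m):
    q=X[m];print(nm,len(q),q.mean(0),cv2.minAreaRect(q[:,:2].astype(np.float32)) if len(q)>3 else"",np.percentile(q[:,2],[5,50,95]))
rep("flange",(abs(x-.495)<.04)&(y>.085)&(y<.105)&(z<.06)&(z>.0))
rep("wall top",(abs(x-.495)<.06)&(y>.0)&(y<.085)&(z<.085)&(z>.058))
rep("deck",(abs(x-.56)<.01)&(y>.03)&(y<.085)&(z<.06)&(z>.0))
rep("traybar",(abs(x-.495)<.02)&(y>-.06)&(y<.09)&(z<.135)&(z>.11))
rep("flapbar",(abs(x-.60)<.02)&(y>-.06)&(y<.105)&(z<.135)&(z>.10))
for n,z in (("flap_bar",.112),("tray",.02)):
    for r in models.tip_of(n,"wrist")[:2]: print(n,round(r["conf"],2),r["position"],onz(C,r["position"],z))
t,_=cams.capture("scene");cv2.imwrite("pics/s3.png",np.hstack([cv2.resize(t[200:350,200:400],(400,300)),cv2.resize(im,(400,300))]))
E
python3 f.py
```

```text
time_s: 12.73
position: [0.4947, 0.0091, 0.1256]
tcp_rot: [[0.0, 1.0, -0.0], [1.0, -0.0, 0.0], [0.0, -0.0, -1.0]]
force: [-0.1, 0.2, -0.5]
opening: 0.584
grasp_force: 0.0
time_s: 13.4
position: [0.4949, 0.0091, 0.2259]
tcp_rot: [[-0.0, 1.0, 0.001], [1.0, 0.0, -0.0], [-0.0, 0.001, -1.0]]
force: [-0.2, -0.2, -0.1]
opening: 0.603
grasp_force: 0.0
flange 1828 [0.495  0.0954 0.0289] ((0.49497851729393005, 0.09527929127216339), (0.019151149317622185, 0.0799563080072403), 89.95673370361328) [0.0268 0.0286 0.038 ]
wall top 1653 [0.4953 0.053  0.0674] ((0.4952837824821472, 0.03867374733090401), (0.07704158127307892, 0.10023974627256393), 89.9451675415039) [0.0608 0.0683 0.0698]
deck 970 [0.5611 0.0589 0.0206] ((0.5611555576324463, 0.05742312967777252), (0.01922003924846649, 0.05536266416311264), 2.9687671661376953) [0.0194 0.0206 0.0219]
traybar 2990 [0.4952 0.0134 0.1265] ((0.4951910674571991, 0.00881991907954216), (0.014033298939466476, 0.130766361951828), 0.005189335439354181) [0.125  0.1265 0.1279]
flapbar 3225 [0.5993 0.0324 0.117 ] ((0.6046841144561768, 0.019626915454864502), (0.14570719003677368, 0.026492413133382797), 88.34332275390625) [0.1132 0.1175 0.1192]
flap_bar 0.83 [441.5, 232.1] [0.5973 0.0072 0.112 ]
tray 0.72 [319.7, 204.0] [0.4998 0.0098 0.02  ]
```

View pics/s3.png

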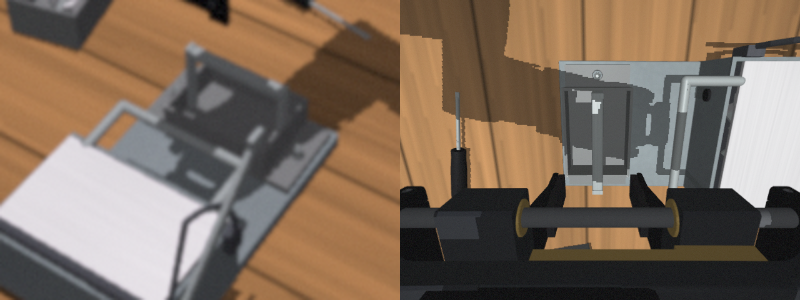

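The tray is seated: its flange top is 8 mm above the deck, the bar top is at 0.1265, level, and yaw is about 0. Next I'll move to the flap bar and fit the pointer angle.

```bash
python3 -m handwheel '[[0.025,0,0,0,0,0],[0.05,0,0,0,0,0],[0.08,0,0,0,0,0],[0.104,0,0,0,0,0],[0.105,0,-0.02,0,0,0],[0.105,0,-0.05,0,0,0],[0.105,0,-0.07,0,0,0],[0.105,0,-0.07,0,0,0]]'
cat > g.py <<'E'
from h import *
np.set_printoptions(precision=4,suppress=True)
hx,hz=.795,.112
for n in ("top","scene"):
    X=cloud(cam(n),np.load(n+"0.npy"));x,y,z=X[...,0],X[...,1],X[...,2]
    r=np.hypot(x-hx,z-hz);a=np.arctan2(z-hz,hx-x)
    m=(abs(y-.137)<.012)&(r>.03)&(r<.215)&(a>.35)&(a<1.0)
    m2=m&(r>.13)
    for k in (m,m2): print(n,k.sum(),np.median(a[k]),np.percentile(a[k],[10,90]),"y",np.median(y[k]),"rmax",r[k].max())
    q=X[m2][:,[0,2]];c=np.median(q,0);u,s,v=np.linalg.svd(q-q.mean(0));print("dir",np.arctan2(abs(v[0][1]),abs(v[0][0])),"mean",q.mean(0))
    p=X[(x>.66)&(x<.82)&(abs(y)<.09)&(z>.1)&(z<.13)];print("plate x",np.percentile(p[:,0],[1,99]))
E
python3 g.py
```

```text
time_s: 14.27
position: [0.5959, 0.0097, 0.1503]
tcp_rot: [[0.0, 1.0, -0.011], [1.0, -0.0, 0.002], [0.002, -0.011, -1.0]]
force: [-1.0, 0.7, -0.1]
opening: 0.598
grasp_force: 0.0
top 148 0.8122723540927196 [0.581  0.8732] y 0.1351610730924791 rmax 0.2054594417122926
top 59 0.8090174675956017 [0.7606 0.8295] y 0.1363607999950346 rmax 0.2054594417122926
dir 0.7383757112416376 mean [0.6746 0.2362]
plate x [0.6646 0.7997]
scene 531 0.8049949021495115 [0.7315 0.8776] y 0.13752110328567885 rmax 0.20363819948956105
scene 226 0.7963925158361667 [0.7449 0.8222] y 0.13804306780061495 rmax 0.20363819948956105
dir 0.7635006101839918 mean [0.6761 0.2316]
plate x [0.6654 0.8038]
```

```bash
python3 -m handwheel '[[0,0,-0.01,0,0,0],[0,0,-0.02,0,0,0],[0,0,-0.03,0,0,0],[0,0,-0.038,0,0,0],[0,0,-0.038,0,0,0],[0,0,-0.038,0,0,0],[0,0,-0.038,0,0,0],[0,0,-0.038,0,0,0]]'
python3 -m handwheel '[[0,0,0,0,0,0],[0,0,0,0,0,0],[0,0,0,0,0,0],[0,0,0,0,0,0],[0,0,0,0,0,0],[0,0,0,0,0,0],[0,0,0,0,0,0],[0,0,0,0,0,0]]' -1
python3 -m handwheel '[[0,0,0,0,0,0],[0,0,0,0,0,0],[0,0,0,0,0,0],[0,0,0,0,0,0],[0,0,0,0,0,0],[0,0,0,0,0,0],[0,0,0,0,0,0],[0,0,0,0,0,0]]'
```

```text
time_s: 14.93
position: [0.6003, 0.009, 0.1184]
tcp_rot: [[-0.0, 1.0, 0.001], [1.0, 0.0, -0.0], [-0.0, 0.001, -1.0]]
force: [-0.6, -0.5, -0.0]
opening: 0.602
grasp_force: 0.0
time_s: 15.6
position: [0.5991, 0.0092, 0.1175]
tcp_rot: [[-0.0, 1.0, -0.002], [1.0, 0.0, 0.0], [0.0, -0.002, -1.0]]
force: [-0.8, -1.2, 4.5]
opening: 0.078
grasp_force: 13.2
time_s: 16.27
position: [0.5996, 0.0092, 0.1197]
tcp_rot: [[-0.0, 1.0, 0.0], [1.0, 0.0, -0.0], [-0.0, 0.0, -1.0]]
force: [-3.7, -0.2, 11.3]
opening: 0.005
grasp_force: 5.9
```

```bash
cat > p.py <<'E'
from h import *
# overlay of the pointer's centre line and flanks at trial angles
hx,hz=.795,.112
out=[]
C=cam("scene");im=cv2.imread("pics/scene0.png");k=6;x0,y0,w,h=275,255,66,100
for th in (.70,.76,.82):
    a=cv2.resize(im[y0:y0+h,x0:x0+w],None,fx=k*.66,fy=k,interpolation=1)
    for off in (-.006,.006):
        P=[[hx-r*np.cos(th)+off*np.sin(th),.137+.003,hz+r*np.sin(th)+off*np.cos(th)] for r in (.02,.20)]
        q=proj(C,P);q=[(int((u-x0+.5)*k*.66),int((v-y0+.5)*k)) for u,v in q];cv2.line(a,q[0],q[1],(0,0,255),1)
    out.append(a)
cv2.imwrite("pics/ptr.png",np.hstack(out))
E
python3 p.py
```

```text
(no output)
```

View pics/ptr.png

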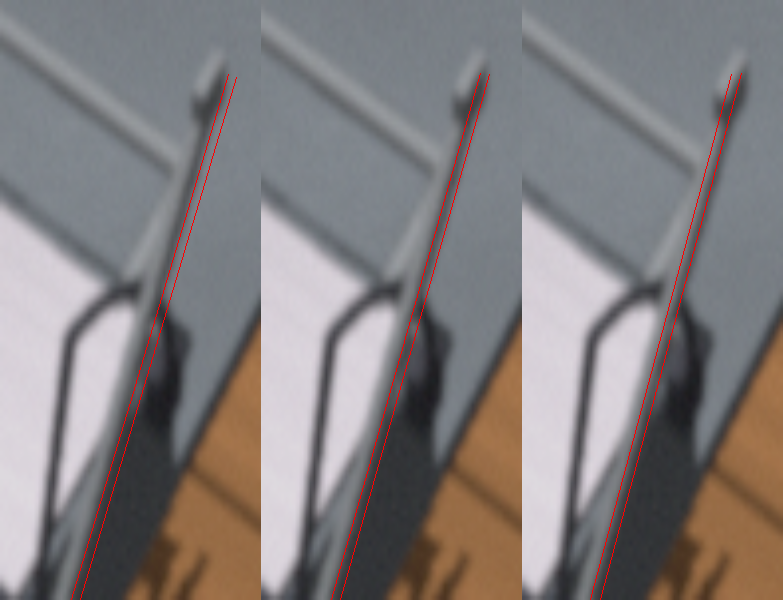

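The fingers closed past the bar's thickness (opening 0.005), so the grasp is wrong. I'll look from the wrist.

```bash
python3 - <<'E'
from h import *
im,d=cams.capture("wrist");t,_=cams.capture("scene")
cv2.imwrite("pics/w4.png",np.hstack([cv2.resize(im[100:440,150:550],(400,340)),cv2.resize(t[200:370,190:360],(340,340))]))
C=cam("wrist");X=cloud(C,d);x,y,z=X[...,0],X[...,1],X[...,2]
for lo in(.03,.05,.07):
    m=(y>lo)&(y<lo+.01)&(abs(x-.6)<.03)&(z>.095)&(z<.16);print(lo,m.sum(),X[m].mean(0),np.percentile(X[m][:,0],[2,98]),np.percentile(X[m][:,2],[2,98]))
print(bot.read_state()["force"],bot.read_state()["opening"])
E
```

```text
0.03 464 [0.59922495 0.03503844 0.11725793] [0.59346593 0.6048879 ] [0.11306758 0.11933758]
0.05 519 [0.59944305 0.05502161 0.1172572 ] [0.59371444 0.60521058] [0.11374039 0.11928864]
0.07 574 [0.59974393 0.07499455 0.11719757] [0.59394177 0.60549465] [0.11335233 0.11932926]
[-3.41821811 -0.57268461 11.77175585] 0.004394367887937107
```

View pics/w4.png

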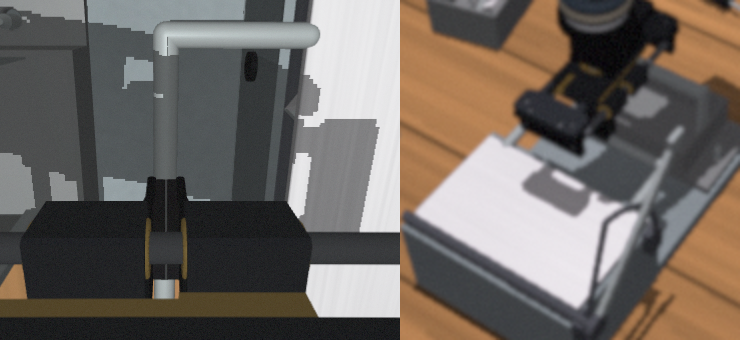

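The bar stays shut at z 0.112 and the fingers sit closed above it, so it slipped out toward the tips. I'll reopen, go about 7 mm deeper and close again.

```bash
python3 -m handwheel '[[0,0,0,0,0,0],[0,0,0,0,0,0],[0,0,0,0,0,0],[0,0,0,0,0,0],[0,0,0,0,0,0],[0,0,0,0,0,0],[0,0,0,0,0,0],[0,0,0,0,0,0]]' -0.2
python3 -m handwheel '[[0,0,-0.002,0,0,0],[0,0,-0.004,0,0,0],[0,0,-0.006,0,0,0],[0,0,-0.008,0,0,0],[0,0,-0.008,0,0,0],[0,0,-0.008,0,0,0],[0,0,-0.008,0,0,0],[0,0,-0.008,0,0,0]]'
python3 -m handwheel '[[0,0,0,0,0,0],[0,0,0,0,0,0],[0,0,0,0,0,0],[0,0,0,0,0,0],[0,0,0,0,0,0],[0,0,0,0,0,0],[0,0,0,0,0,0],[0,0,0,0,0,0]]' -1
python3 -m handwheel '[[0,0,0,0,0,0],[0,0,0,0,0,0],[0,0,0,0,0,0],[0,0,0,0,0,0],[0,0,0,0,0,0],[0,0,0,0,0,0],[0,0,0,0,0,0],[0,0,0,0,0,0]]'
```

```text
time_s: 17.03
position: [0.5994, 0.0092, 0.1172]
tcp_rot: [[0.0, 1.0, -0.001], [1.0, -0.0, 0.0], [0.0, -0.001, -1.0]]
force: [0.0, 0.2, 0.5]
opening: 0.39
grasp_force: 0.0
time_s: 17.7
position: [0.5998, 0.0091, 0.1097]
tcp_rot: [[-0.0, 1.0, 0.0], [1.0, 0.0, -0.0], [-0.0, 0.0, -1.0]]
force: [-0.1, -0.2, -0.6]
opening: 0.394
grasp_force: 0.0
time_s: 18.37
position: [0.5991, 0.0092, 0.1097]
tcp_rot: [[-0.0, 1.0, -0.001], [1.0, 0.0, 0.0], [0.0, -0.001, -1.0]]
force: [-2.2, 0.3, 2.2]
opening: 0.123
grasp_force: 30.0
time_s: 19.03
position: [0.5992, 0.0091, 0.1096]
tcp_rot: [[-0.0, 1.0, -0.001], [1.0, 0.0, 0.0], [0.0, -0.001, -1.0]]
force: [-4.9, -0.9, 4.7]
opening: 0.126
grasp_force: 30.0
```

That gives a firm grip (opening 0.126, 30 N). I'll lift along the arc to 0.4 rad.

```bash
python3 -m handwheel '[[0.0002,0,0.0097,0,0,0],[0.001,0,0.0195,0,0,0],[0.0022,0,0.0291,0,0,0],[0.0039,0,0.0387,0,0,0],[0.0061,0,0.0482,0,0,0],[0.0087,0,0.0576,0,0,0],[0.0118,0,0.0669,0,0,0],[0.0154,0,0.0759,0,0,0]]'
```

```text
time_s: 19.7
position: [0.6141, 0.0091, 0.1866]
tcp_rot: [[-0.0, 1.0, -0.003], [1.0, 0.0, -0.0], [-0.0, -0.003, -1.0]]
force: [-5.4, -1.4, -1.3]
opening: 0.13
grasp_force: 30.0
```

```bash
python3 -m handwheel '[[0.004,0,0.0089,0,0,0],[0.0085,0,0.0176,0,0,0],[0.0134,0,0.026,0,0,0],[0.0187,0,0.0342,0,0,0],[0.0244,0,0.0421,0,0,0],[0.0244,0,0.0421,0,0,0],[0.0244,0,0.0421,0,0,0],[0.0244,0,0.0421,0,0,0]]'
cat > k.py <<'E'
from h import *
np.set_printoptions(precision=4,suppress=True)
hx,hz=.795,.112
s=bot.read_state();print(s["position"],s["opening"])
for n in ("scene","top","wrist"):
    C=cam(n);im,d=cams.capture(n);cv2.imwrite(f"pics/{n}9.png",im)
    X=cloud(C,d);x,y,z=X[...,0],X[...,1],X[...,2]
    r=np.hypot(x-hx,z-hz);a=np.arctan2(z-hz,hx-x)
    m=(abs(y)<.095)&(r>.015)&(r<.13)&(a>.4)&(a<1.1)
    if m.sum()>50:
        q=X[m];A=np.c_[q[:,0]-hx,q[:,1],np.ones(len(q))]
        for _ in range(4):
            c=np.linalg.lstsq(A,q[:,2],rcond=None)[0];e=abs(q[:,2]-A@c);k=e<.004;A,q=A[k],q[k]
        print(n,"plate slope",np.arctan(-c[0]),"ytilt",c[1],"z at hinge",c[2],len(q))
    m=(abs(y-.137)<.012)&(r>.03)&(r<.215)&(a>.35)&(a<1.0)
    print(n,"ptr",m.sum(),np.median(a[m]) if m.sum() else"")
    if m.sum()>30:
        q=X[m][:,[0,2]]
        for _ in range(4):
            c0=q.mean(0);v=np.linalg.svd(q-c0)[2][0];e=abs((q-c0)@[-v[1],v[0]]);q=q[e<max(.008,0)]
        print("  line angle",np.arctan2(abs(v[1]),abs(v[0])),"n",len(q),"off hinge",(np.array([hx,hz])-c0)@[-v[1],v[0]])
    for t in models.tip_of("pointer_tip",n)[:1]:
        o,dd=ray(C,t["position"]);X1=o+dd*(.137-o[1])/dd[1];print("  tip at y=.137",t["conf"],t["position"],X1,np.arctan2(X1[2]-hz,hx-X1[0]),np.hypot(X1[2]-hz,hx-X1[0]))
E
python3 k.py
```

```text
time_s: 20.37
position: [0.6378, 0.0089, 0.2295]
tcp_rot: [[-0.0, 1.0, -0.004], [1.0, 0.0, -0.001], [-0.001, -0.004, -1.0]]
force: [-9.6, -2.3, 2.1]
opening: 0.122
grasp_force: 30.0
[0.6378 0.0089 0.2295] 0.1219885679601775
scene plate slope 0.6394681032934955 ytilt 0.0067122037918895955 z at hinge 0.11123887477550169 4698
scene ptr 535 0.801845502289223
  line angle 0.7635692730929764 n 465 off hinge -0.004259903167951379
  tip at y=.137 0.9 [328.7, 266.5] [0.6534 0.137  0.2521] 0.779838218761608 0.19917328604025972
top plate slope 0.6499546745311506 ytilt 0.019446650799461243 z at hinge 0.11207957505262582 252
top ptr 147 0.8136729631320948
  line angle 0.7756596920533848 n 90 off hinge 0.0039615850777066025
  tip at y=.137 0.7 [270.5, 172.0] [0.651  0.137  0.2604] 0.8006325263128844 0.20675537998220386
wrist plate slope 0.6364146331148911 ytilt 0.007652223383591478 z at hinge 0.11208637883216029 18266
wrist ptr 4291 0.7982458646460742
  line angle 0.7413864542708449 n 3505 off hinge -0.007196167494673646
```

```bash
python3 - <<'E'
from h import *
np.set_printoptions(precision=4,suppress=True)
hx,hz=.795,.112
for n in ("wrist","scene"):
    C=cam(n);im,d=cams.capture(n);X=cloud(C,d);x,y,z=X[...,0],X[...,1],X[...,2]
    r=np.hypot(x-hx,z-hz);a=np.arctan2(z-hz,hx-x)
    m=(abs(y-.137)<.02)&(r>.03)&(r<.215)&(a>.6)&(a<1.0)
    print(n,np.histogram(y[m],bins=np.arange(.117,.158,.004)))
    for lo in (.131,.134,.137):
        k=m&(y>lo)&(y<lo+.006);th=.77
        s=(hx-x)*np.cos(th)+(z-hz)*np.sin(th);w=-(hx-x)*np.sin(th)+(z-hz)*np.cos(th)
        for nm,pc in (("top",92),("mid",50),("low",8)):
            S=[];W=[];N=[]
            for b in np.arange(.05,.2,.01):
                kk=k&(s>b)&(s<b+.01)&(abs(w)<.015)
                if kk.sum()>8: S.append(b+.005);W.append(np.percentile(w[kk],pc))
            if len(S)>3:
                p=np.polyfit(S,W,1);print(lo,nm,len(S),"angle",th+p[0],"w0",p[1],np.round(np.array(W)*1e3,1))
E
```

```text
wrist (array([   1,  938,  436, 2590, 1075,   61,    0,    0,    0,    0]), array([0.117, 0.121, 0.125, 0.129, 0.133, 0.137, 0.141, 0.145, 0.149,
       0.153, 0.157]))
0.131 top 14 angle 0.7425948187146854 w0 0.009590501247815133 [ 6.5  6.6  6.5  6.4  6.5  6.4  6.3  6.3  6.3  6.3  6.1  7.2  5.  -1.8]
0.131 mid 14 angle 0.7094792122687237 w0 0.012525387376362067 [ 6.2  6.2  6.1  5.7  5.7  5.7  5.5  5.5  5.4  5.3  4.3  0.2 -2.5 -2.6]
0.131 low 14 angle 0.6749452399552511 w0 0.01049820885794169 [  6.    5.7   3.6  -3.3  -3.5  -3.5  -3.8  -4.   -4.5  -4.3  -4.6  -8.7
 -10.2  -4.1]
0.134 top 11 angle 0.7669557471891177 w0 0.006826281296484318 [6.5 6.6 6.5 6.5 6.6 6.5 6.4 6.3 6.4 6.4 6.2]
0.134 mid 11 angle 0.7654631075305344 w0 0.0065391861018491955 [6.2 6.1 6.1 6.  6.  6.  5.9 5.9 5.9 5.8 5.7]
0.134 low 11 angle 0.7634293776827621 w0 0.006359968686511322 [6.  5.7 5.7 5.6 5.5 5.6 5.5 5.5 5.4 5.2 5.2]
scene (array([  0,   2,  24,  17, 198, 284,   1,   0,   0,   0]), array([0.117, 0.121, 0.125, 0.129, 0.133, 0.137, 0.141, 0.145, 0.149,
       0.153, 0.157]))
0.131 top 15 angle 0.7868971887
[... 515 characters left out ...]
4]
0.134 mid 16 angle 0.7632825649937633 w0 0.0049414554100107875 [4.8 4.1 3.5 4.3 3.7 4.6 4.  4.3 5.2 4.4 4.8 4.1 4.2 3.6 4.6 0.9]
0.134 low 16 angle 0.7509629640690686 w0 -0.002001211491547631 [-2.8 -3.3 -3.5 -3.8 -3.6 -4.2 -5.2 -5.7 -4.  -3.  -2.5 -4.8 -5.9 -7.8
 -7.9 -3.6]
0.137 top 15 angle 0.7935617438884219 w0 0.004524300318438119 [ 7.6  6.5  7.1  6.7  7.7  5.9  7.1  6.3  6.1  6.5  6.   6.6  6.1 12.3
 13.4]
0.137 mid 15 angle 0.7708998265276973 w0 0.0016926356578299954 [ 2.6  2.2  0.5 -0.3  3.3  4.   0.8  2.2 -0.3  2.2  2.4  0.8  3.7  0.1
  2.9]
0.137 low 15 angle 0.7462685761330029 w0 -0.0022440833004699796 [-3.5 -4.  -4.1 -4.2 -4.5 -4.5 -7.  -6.5 -4.3 -3.7 -4.3 -4.9 -6.2 -7.9
 -8.5]
```

From the wrist, the pointer's top face reads 0.766 rad and the plate 0.636. I'll raise the flap 0.13 rad.

```bash
python3 -m handwheel '[[0.003,0,0.004,0,0,0],[0.006,0,0.0085,0,0,0],[0.009,0,0.013,0,0,0],[0.012,0,0.0165,0,0,0],[0.015,0,0.02,0,0,0],[0.015,0,0.02,0,0,0],[0.015,0,0.02,0,0,0],[0.015,0,0.02,0,0,0]]'
cat > m.py <<'E'
from h import *
np.set_printoptions(precision=4,suppress=True)
hx,hz=.795,.112
s=bot.read_state();print(s["position"],s["force"],s["opening"],s["grasp_force"])
def fit(q,g,tol):
    for _ in range(6):
        A=np.c_[q[:,0]-hx,q[:,1],np.ones(len(q))][:,g]
        c=np.linalg.lstsq(A,q[:,2],rcond=None)[0];k=abs(q[:,2]-A@c)<tol;q=q[k]
    return np.arctan(-c[0]),c[-1],len(q)
for n in ("wrist","scene"):
    C=cam(n);im,d=cams.capture(n);cv2.imwrite(f"pics/{n}10.png",im);X=cloud(C,d);x,y,z=X[...,0],X[...,1],X[...,2]
    r=np.hypot(x-hx,z-hz);a=np.arctan2(z-hz,hx-x)
    print(n,"plate",fit(X[(abs(y)<.095)&(r>.015)&(r<.125)&(a>.4)&(a<1.1)],[0,1,2],.004))
    th=.768;ss=(hx-x)*np.cos(th)+(z-hz)*np.sin(th);w=-(hx-x)*np.sin(th)+(z-hz)*np.cos(th)
    print(n,"ptr",fit(X[(y>.133)&(y<.141)&(ss>.04)&(ss<.17)&(w>.001)&(w<.012)],[0,2],.003))
E
python3 m.py
```

```text
time_s: 21.43
position: [0.6545, 0.0088, 0.2499]
tcp_rot: [[-0.0, 1.0, 0.001], [1.0, 0.0, -0.001], [-0.001, 0.001, -1.0]]
force: [-6.5, -0.9, 2.8]
opening: 0.124
grasp_force: 30.0
[0.6545 0.0088 0.2499] [-6.4857 -0.8735  2.8463] 0.12362792931731942 30.00532954931259
wrist plate (np.float64(0.7717553774376682), np.float64(0.11171516729738097), 13281)
wrist ptr (np.float64(0.7604507208538381), np.float64(0.12175335918969374), 1003)
scene plate (np.float64(0.7697264519019793), np.float64(0.11115038659415888), 4261)
scene ptr (np.float64(0.7666674741039947), np.float64(0.1196132529038522), 175)
```

Plate 0.770 and pointer about 0.765 agree within 0.5°. I'll settle for one call and do a final look.

```bash
python3 -m handwheel '[[0,0,0,0,0,0],[0,0,0,0,0,0],[0,0,0,0,0,0],[0,0,0,0,0,0],[0,0,0,0,0,0],[0,0,0,0,0,0],[0,0,0,0,0,0],[0,0,0,0,0,0]]'
python3 m.py; python3 -c "
import cv2;a=cv2.imread('pics/scene10.png')[190:370,200:400];b=cv2.imread('pics/wrist10.png')
cv2.imwrite('pics/fin.png',cv2.hconcat([cv2.resize(a,(400,360)),cv2.resize(b,(400,360))]))"
```

```text
time_s: 22.2
position: [0.6544, 0.0088, 0.2498]
tcp_rot: [[-0.0, 1.0, 0.001], [1.0, 0.0, -0.001], [-0.001, 0.001, -1.0]]
force: [-5.7, -2.2, 3.1]
opening: 0.121
grasp_force: 30.0
[0.6544 0.0088 0.2498] [-5.7492 -2.2113  3.0968] 0.12092362847348918 30.005352795124054
wrist plate (np.float64(0.7713443666701301), np.float64(0.11169225761657761), 13280)
wrist ptr (np.float64(0.7611139036712876), np.float64(0.121647074252471), 997)
scene plate (np.float64(0.7713818365120827), np.float64(0.11104226105163553), 4308)
scene ptr (np.float64(0.7607409426240859), np.float64(0.1208274681400045), 181)
```

View pics/fin.png

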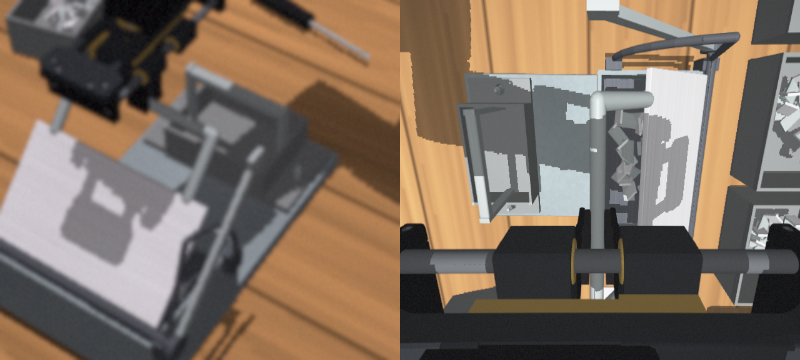

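The picture shows the flap held by its bar (right half, (600,200)), parallel to the pointer (left half, (215,230)), and the tray seated on the deck.

```bash
python3 -c "
from rig import bot;print(bot.hand_in())"
```

```text
the job is handed in; nothing more can be done
None
```

The tray is home on both pegs and released, and I handed in at about 22 s while still holding the flap at 0.77 rad, within about 0.01 rad (0.6°) of the pointer; the pointer's reading did not change.

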